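Pack the lamp brackets in the lift-out tray and hold the tool chest's lid open for it

ROBOT

A 6-joint arm with a two-finger parallel gripper is mounted at the origin on the work surface. World frame = base frame: x ahead of the robot, y to its left, z up, the work surface at z = 0. Lengths are in mm, angles in rad, forces in N, time in s.
With the tool pointing down it reaches from about 400 to 925 mm from the base axis. Payload 12.5 kg.
Tool frame: the origin (TCP) lies between the finger pads, 19 mm behind the fingertips; this is the grasp point; z points along the fingers, y is the line along which they close (so a half turn about z gives the same grasp; the last joint's range is limited). The gripper opens to 95 mm and grips with 3 to 60 N. Pads are 20 mm wide; open, the fingers measure 119 mm over their backs; the gripper's body (75 mm by 180 mm) begins 59 mm behind the grasp point.
Start: joints at [-1.227, 0.491, 1.559, -0, 1.092, -0.106], TCP at [271.765, -562.84, 233.461] pointing down, gripper open.
Joint ranges: [-3.1, 3.1], [-0.84, 2.19], [0.05, 2.79], [-1.13, 4.28], [0.06, 2.93], [-2.69, 2.69]. Speed limits (rad/s): [2.22, 2.22, 2.79, 3.14, 3.14, 3.14].

INTERFACE

Orientations are given as [roll, pitch, yaw] about the fixed x, y, z axes, in that order (R = Rz(yaw) Ry(pitch) Rx(roll)).
In Python, from cell import env gives the robot as it stands.
- The arm moves only by the tool arm_command, never from a script. Its argument "targets" is a list of rows, each a list of 5 numbers: the shift along the tool's x, y, z in mm, then the turn about the tool's z in degrees, then the opening, from 0 (shut) to 1 (fully open). In form: [[tx, ty, tz, roll, fingers], ...]. A call has 1 to 5 rows; each row is the pose to reach, as a shift and turn from the pose commanded when the call began, along the tool's axes at that moment; what a row does not reach only later rows make up. A row lasts 1/10 s, in which the tool goes at most 50 mm and 8.59 degrees, less where a joint would pass 70% of its speed; a pose out of reach is approached as far as the arm can. A call with a gripper value outside its range is refused whole. The fingers move at their own pace and stop on an object; the grip force is fixed at half the most. Time passes only in rows, so rows that repeat a pose let the fingers close. It gives the time, the measured TCP pose, the force, the opening and the grip force at its end, in the units of the state.
- env.state(): the state, without advancing time (a new reading comes with each control period).
- env.read_camera(name): name is "side" or "top"; returns a dict with "frame" (400x640x3 uint8, red, green, blue), "vertical_fov" (degrees; the focal length in pixels is half the picture's height over the tangent of half this angle, whatever the lens; pixels are square), "cx", "cy" (the principal point, pixels), "world_from_camera" (4x4, takes a point from camera to world coordinates). Camera axes: x right, y down, z forward; pixel columns grow to the right and rows downward; lengths in mm; the calibration is good to about 2 mm. A picture is of the moment at which its call begins. There is no depth.
- env.job_done(): hands the job in; it is judged then, once.
The state is a dict: "t": time; "joints": joint angles; "qvel": joint speeds; "tau": joint torques, N m; "eef_pos": TCP position; "tcp_rot": TCP orientation; "ft_force": force on the tool from outside, world axes, zero at the start; "moment": the same for the moment, N m; "opening": opening from 0.0 (shut) to 1.0 (fully open); "grip_force": force on a finger pad.
Only numpy, scipy, OpenCV 4.12 (cv2) and the standard library are available. Lean on these libraries where they do the work, as an engineer would, in place of code of your own. Each camera call takes 0.05 s, during which the arm holds its last target. There are 200 camera calls.

TASK

Finish packing the lift-out tray that stands beside the grey tool chest: stand the two loose lamp brackets, base plate flat on its floor, in its two empty compartments, one in each, about in the middle, with the ear end towards the same long side of the tray as on the two already packed. Then raise the lid of the tool chest by its bow handle to 60 degrees from closed and finish while still holding it there by the bow, steady, so that I can lift the tray in: its stay is missing and it falls shut if let go. Leave the tray where it stands and do not shift the other things on the bench.

Things in the scene. Friction and masses are not known exactly. Their poses are not given: they have to be found in the camera images.
- bracket_a: Dark grey cast lamp bracket, 100 to 200 g. Origin: centre of its base plate's underside (plate 72 mm along x, 44 along y, 6 thick). An upright ear, 12 mm thick (y), 28 wide (x), centred at x = +18, rises to 64 mm. Lies flat on the bench right of the tray. Pinched across the ear 48 mm up, from above, the fingertips stay above the tray's walls.
- bracket_a_ear (a point): Middle of bracket_a's ear, where it can be gripped: 18 mm along +x from its origin and 48 mm up.
- bracket_b: Second loose bracket, the same as bracket_a, lying near it on the bench; either may be the nearer one, turned any way.
- bracket_b_ear (a point): Middle of bracket_b's ear, as for bracket_a.
- packed_1: Bracket of the same kind already in the tray (compartment at tray x = +35 mm), its ear end to the tray's +y side.
- packed_1_ear (a point): Middle of packed_1's ear.
- packed_2: Bracket already in the tray's end compartment (tray x = +105 mm), its ear end to the tray's +y side.
- packed_2_ear (a point): Middle of packed_2's ear.
- tray: Bare aluminium lift-out tray, loose, 0.7 kg, outer 284 (x) x 104 (y) x 30 mm high, end flanges 20 mm; walls, floor 4 mm. Origin: centre of the underside. 4 compartments, 66 (x) x 96 mm (y), at x = -105, -35, +35, +105, y = 0; floor 4 mm up. The two at -x (near the robot) are empty. A rightly packed bracket's +x lies along tray +y.
- chest: Grey steel tool chest left of the tray, fixed: 180 mm deep (x), 350 mm wide (y), 110 mm high without the lid. Origin: centre of its underside; its front, with two open latches, faces its -x, roughly to the robot.
- lid (a joint): Angle of the chest's lid, rad: 0 shut, 1.047 = 60 degrees open, grows as the front edge rises, at most 1.75. Lid about 0.7 kg, no spring and almost no friction: it falls shut when let go below about 1.5 rad; about 3.5 N up at the bow lifts it.
- lid_hinge (a point): Middle of the lid's hinge line, along the chest's rear top edge (parallel to the chest's y): chest x = +90 mm, 108 mm above the bench. The lid turns about it. The axes are the lid's.
- lid_bow (a point): Middle of the bow handle on the lid's front edge: round bar 10 mm thick, parallel to the hinge, straight for 78 mm, 40 mm off the lid's front; shut, it is 105 mm above the bench and 225 mm in front (chest -x) of the hinge line. Can be pinched from above, front to rear, and turns between the pads as the lid rises. The axes are the lid's.
- tape: Roll of masking tape lying flat, 96 mm across, 24 mm high; a bystander, not to be shifted.
- tin: Small round metal tin, 72 mm across, 75 mm high; a bystander, not to be shifted.
- screw_box: Cardboard screw box 85 x 55 x 40 mm; a bystander, not to be shifted.
- lamp_tube: Open silvery lamp tube standing mouth up in front of the tray and chest, 100 mm across, 115 mm high; a bystander, not to be shifted.
- lamp_cone: Dark metal lamp cone standing on its wide end, 110 mm across, 85 mm high; a bystander, not to be shifted.
- wrench: Open-ended wrench lying between the robot and the chest; a bystander, not to be shifted.
- driver: Screwdriver lying on the robot's side of the loose brackets; a bystander, not to be shifted.
Mind the look-alikes: they are no part of the job. What is shaped like the bracket_b but purple, red or turquoise is not meant.

How it is judged (in metres and radians):
On the way, in this order (a step that is already met when the one before it is completed fails the run):
1. both loose brackets stand packed and let go, ear ends with the others ((x of bracket_a in the frame of tray between -0.119 and -0.091 m or x of bracket_a in the frame of tray between -0.049 and -0.021 m) and y of bracket_a in the frame of tray between -0.016 and 0.016 m and z of each of bracket_a, bracket_b, packed_1, packed_2 in the frame of tray below 0.008 m and angle between each of bracket_a, bracket_b, packed_1, packed_2's own z axis and vertical below 0.07 rad and y of each of bracket_a_ear, bracket_b_ear, packed_1_ear, packed_2_ear in the frame of tray above 0.004 m and (x of bracket_b in the frame of tray between -0.119 and -0.091 m or x of bracket_b in the frame of tray between -0.049 and -0.021 m) and y of bracket_b in the frame of tray between -0.016 and 0.016 m and horizontal distance between bracket_a and bracket_b above 0.045 m and x of packed_1 in the frame of tray between 0.021 and 0.049 m and y of packed_1 in the frame of tray between -0.016 and 0.016 m and x of packed_2 in the frame of tray between 0.091 and 0.119 m and y of packed_2 in the frame of tray between -0.016 and 0.016 m and angle between tray's own z axis and vertical below 0.05 rad and distance of tray from where it was at the start of the episode below 0.03 m and linear speed of each of bracket_a, bracket_b below 0.03 m/s and contact force between the fingers and bracket_a below 0.1 N and contact force between the fingers and bracket_b below 0.1 N), for 0.3 s.
2. the lid is held at 60 degrees by its bow (value of joint lid between 0.907 and 1.187 rad and contact force between the fingers and chest above 1 N and distance between the grasp point and lid_bow below 0.05 m and velocity of joint lid between -0.06 and 0.06 rad/s), for 0.2 s.
At the end, for the whole second after the job is handed in: Lid still at 60 degrees +- 8, held by fingers at the bow (over 1 N, TCP within 50 mm). Four brackets flat, one to a compartment, within 14 mm (tray x) and 16 mm (tray y) of its middle, ear ends to the tray's +y side; tray level, within 30 mm of its start; bystanders unmoved (all of step 2 and (x of bracket_a in the frame of tray between -0.119 and -0.091 m or x of bracket_a in the frame of tray between -0.049 and -0.021 m) and y of bracket_a in the frame of tray between -0.016 and 0.016 m and z of each of bracket_a, bracket_b, packed_1, packed_2 in the frame of tray below 0.008 m and angle between each of bracket_a, bracket_b, packed_1, packed_2's own z axis and vertical below 0.07 rad and y of each of bracket_a_ear, bracket_b_ear, packed_1_ear, packed_2_ear in the frame of tray above 0.004 m and (x of bracket_b in the frame of tray between -0.119 and -0.091 m or x of bracket_b in the frame of tray between -0.049 and -0.021 m) and y of bracket_b in the frame of tray between -0.016 and 0.016 m and horizontal distance between bracket_a and bracket_b above 0.045 m and x of packed_1 in the frame of tray between 0.021 and 0.049 m and y of packed_1 in the frame of tray between -0.016 and 0.016 m and x of packed_2 in the frame of tray between 0.091 and 0.119 m and y of packed_2 in the frame of tray between -0.016 and 0.016 m and angle between tray's own z axis and vertical below 0.05 rad and distance of tray from where it was at the start of the episode below 0.03 m and linear speed of each of bracket_a, bracket_b below 0.03 m/s); the arm keeps its last pose, push and grip.
It fails at once if a bystander is shifted by more than 30 mm (distance of any of tape, tin, screw_box, lamp_tube, lamp_cone, wrench, driver from where it was at the start of the episode above 0.03 m).
It also fails if it takes over 67 s, if anything falls off the work surface, if the arm or the gripper's body presses on something with over 40 N, if the wrist force passes 120 N, or if a joint passes its speed limit or range.

## Working session

There is one attempt and no reset: what is moved stays moved. The work goes in short steps, Python scripts to look and compute and a tool call to move; the robot and the scene stay as the last step left them, time stands still between calls to the robot, and variables do not carry over. Pictures are saved under pics/ and viewed, at most 10 in all, crops included, and the job is handed in when it is done.

Besides the shell and the picture viewer there is one more tool, called by a JSON object that holds its "op" and its "data". arm_command: Moves the arm, as the interface text tells. Its arguments: {"type":"object","properties":{"targets":{"type":"array","items":{"type":"array","items":{"type":"number"}}}},"required":["targets"]}

```bash
mkdir -p pics; ls; cat > h.py <<'E'
import numpy as np,cv2
from cell import env
def cam(n):
    c=env.read_camera(n); c['f']=200/np.tan(np.radians(c['vertical_fov'])/2); return c
def ray(c,u,v,z):
    T=np.array(c['world_from_camera']); d=T[:3,:3]@np.array([(u-c['cx'])/c['f'],(v-c['cy'])/c['f'],1]); o=T[:3,3]
    return o+d*(z-o[2])/d[2]
def proj(c,p):
    T=np.array(c['world_from_camera']); q=T[:3,:3].T@(np.array(p)-T[:3,3]); return c['f']*q[0]/q[2]+c['cx'],c['f']*q[1]/q[2]+c['cy']
E
python3 - <<'E'
from h import *
for n in('top','side'):
    c=cam(n); cv2.imwrite(f'pics/{n}0.png',c['frame'][:,:,::-1]); print(n,c['f'],c['cx'],c['cy'],np.round(c['world_from_camera'],3).tolist())
print(env.state())
E
```

```text
pics
top 459.1906872900362 305.6025289214749 198.77413997433413 [[-0.022, -0.984, 0.175, 250.718], [-0.999, 0.027, 0.024, 17.944], [-0.028, -0.174, -0.984, 1623.136], [0.0, 0.0, 0.0, 1.0]]
side 376.2363307700795 319.1425885060527 198.54449321950688 [[-0.993, -0.047, 0.109, 380.542], [-0.117, 0.55, -0.827, 1130.803], [-0.022, -0.834, -0.551, 820.909], [0.0, 0.0, 0.0, 1.0]]
{'t': 0.1, 'joints': array([-1.22661165e+00,  4.91488444e-01,  1.55938444e+00, -3.05229649e-05,
        1.09171806e+00, -1.05564829e-01]), 'qvel': array([ 0.00025167, -0.00177182, -0.00086386,  0.00072304,  0.00075084,
       -0.00132859]), 'tau': array([ 3.42959909e-03, -6.13624692e+01, -2.58607703e+01,  6.93854294e-02,
        4.70368378e-02, -6.27957138e-05]), 'eef_pos': array([ 271.67870042, -562.64185117,  232.92831303]), 'tcp_rot': array([-3.14059707e+00, -7.82668444e-05,  4.49763552e-01]), 'ft_force': array([-0.32143134,  0.71663329,  0.35240389]), 'moment': array([-0.05449568, -0.00421669, -0.0239366 ]), 'grip_force': 0.0, 'opening': 1.0026876348933635}
```

View pics/top0.png

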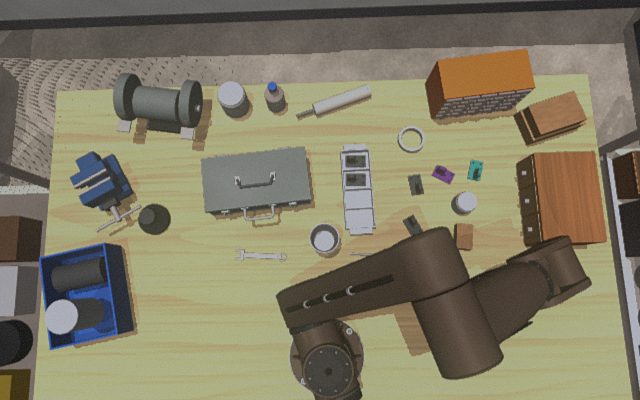

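View pics/side0.png

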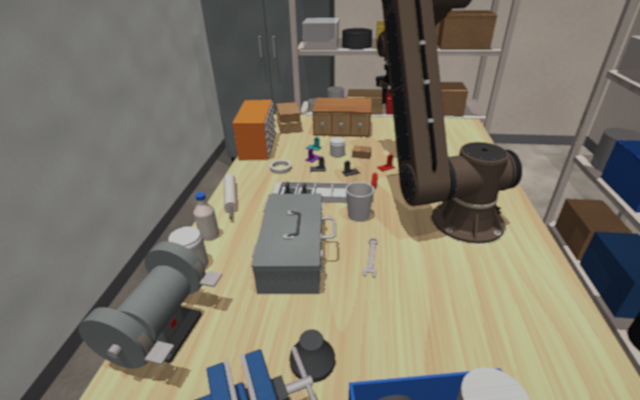

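The candidates are dark (416,185), dark (413,226) partly near the arm, purple (443,174), turquoise (476,170), and a red one hidden from above (side ~388,163). I choose the two dark grey ones. The bow is the front-edge handle at top (262,217), not the carrying handle on the lid at (255,180). Next I take a close crop to check.

```bash
python3 - <<'E'
from h import *
im=cv2.imread('pics/top0.png')
cv2.imwrite('pics/crop1.png',cv2.resize(im[140:265,330:490],None,fx=4.7,fy=4.7,interpolation=cv2.INTER_CUBIC))
E
```

```text
(no output)
```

View pics/crop1.png

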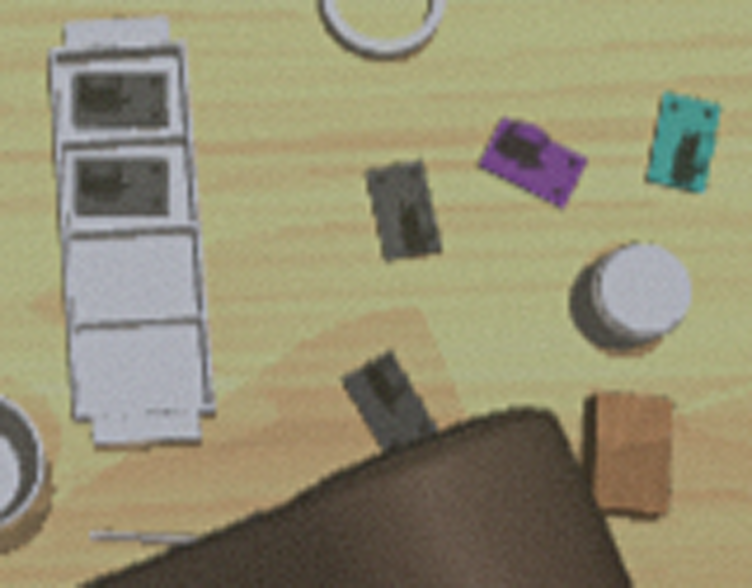

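The crop confirms both dark grey brackets. Bracket 1 is at crop centre (404,211), ear end towards the robot. Bracket 2 is at crop (390,405), ear end up-left and partly hidden by the arm. The packed ears are on the left, so tray +y is about world +y. Purple and turquoise are decoys.

```bash
cat >> h.py <<'E'
def dark(im,x0,x1,y0,y1,thr=105):
    r=im[y0:y1,x0:x1].astype(int); sat=r.max(2)-r.min(2)
    m=((sat<35)&(r.max(2)<thr)).astype(np.uint8)
    m=cv2.morphologyEx(m,cv2.MORPH_CLOSE,np.ones((3,3),np.uint8))
    cs,_=cv2.findContours(m,cv2.RETR_EXTERNAL,cv2.CHAIN_APPROX_NONE); k=max(cs,key=cv2.contourArea)
    (cx,cy),s,a=cv2.minAreaRect(k); b=cv2.boxPoints(((cx,cy),s,a))+[x0,y0]
    return b
def rect(c,b,z):
    P=np.array([ray(c,u,v,z)[:2] for u,v in b]); e=[P[1]-P[0],P[2]-P[1]]; L=[np.linalg.norm(x) for x in e]
    l=e[int(np.argmax(L))]; return P.mean(0).round(1),np.round(L,1),round(np.degrees(np.arctan2(l[1],l[0])),1)
E
python3 - <<'E'
from h import *
c=cam('top'); im=c['frame']
print('b1',rect(c,dark(im,402,432,168,202),6))
print('b2',rect(c,dark(im,398,418,210,236),6))
K=lambda u,v:(330+u/4.7-.4,140+v/4.7-.4)
print('b1 hand',rect(c,[K(366,170),K(422,160),K(440,254),K(385,261)],6))
print('b2 corners',[ray(c,*K(*p),6)[:2].round(0) for p in[(343,378),(392,350),(436,428)]])
print('tray hand',rect(c,[K(50,55),K(184,45),K(213,410),K(75,418)],30))
print('packed',[ray(c,*K(*p),10)[:2].round(0) for p in[(121,101),(124,187)]])
print('tube',ray(c,324,239,115).round(0))
cv2.imwrite('pics/chest.png',cv2.resize(im[140:230,190:320,::-1],None,fx=6,fy=6,interpolation=cv2.INTER_CUBIC))
E
```

```text
b1 (array([ 578.3, -336.5]), array([42.8, 71.9]), np.float64(-170.0))
b2 (array([ 431.1, -318.6]), array([46.6, 69.7]), np.float64(-152.5))
b1 hand (array([ 578.8, -336.9]), array([43.5, 73.8]), np.float64(-173.2))
b2 corners [array([ 452., -284.]), array([ 472., -322.]), array([ 413., -351.])]
tray hand (array([ 565.7, -127.2]), array([102.2, 279.7]), np.float64(-178.3))
packed [array([ 670., -126.]), array([ 603., -126.])]
tube [383.  -3. 115.]
```

View pics/chest.png

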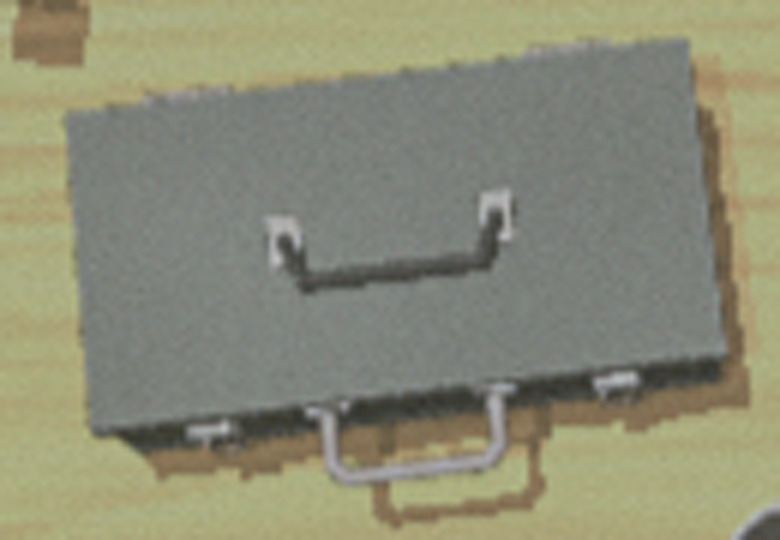

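The crop shows the lid's carrying handle at (390,270), a decoy for the bow. The bow is on the front edge, its bar running from (345,477) to (490,460).

```bash
cat >> h.py <<'E'
def mv(p,yaw):
    s=env.state(); q=s['eef_pos']; y=s['tcp_rot'][2]; d=np.array(p)-q
    t=(np.degrees(y)-yaw+180)%360-180
    print('shift',np.round([d[0]*np.cos(y)+d[1]*np.sin(y), d[0]*np.sin(y)-d[1]*np.cos(y), -d[2]],1),'turn',round(t,1),'rot',s['tcp_rot'].round(4))
E
python3 - <<'E'
from h import *
c=cam('top'); im=c['frame']
K=lambda u,v:(190+u/6-.42,140+v/6-.42)
a=ray(c,*K(345,477),105);b=ray(c,*K(490,460),105);m=ray(c,*K(417,468),105)
print('bow',a.round(0),b.round(0),m.round(0),np.degrees(np.arctan2((a-b)[1],(a-b)[0]))-90)
for z in(110,120,130):
  L=[ray(c,*K(*p),z) for p in[(68,112),(688,40),(722,353),(92,430)]]; print(z,[x[:2].round(0).tolist() for x in L])
# tray mask
r=im[140:240,335:382].astype(int); mk=((r.min(2)>140)&(r.max(2)-r.min(2)<30)).astype(np.uint8)
mk=cv2.morphologyEx(mk,cv2.MORPH_CLOSE,np.ones((5,5),np.uint8))
k=max(cv2.findContours(mk,0,1)[0],key=cv2.contourArea); bx=cv2.boxPoints(cv2.minAreaRect(k))+[335,140]; print('tray w flanges',rect(c,bx,22))
s=cam('side'); print('red',ray(s,388,163,20).round(0),'drv',ray(s,375,180,15).round(0))
mv([446.5,-310.5,48],27.7)
E
```

```text
bow [456. 251. 105.] [464. 170. 105.] [460. 211. 105.] 5.255792289050277
110 [[670.0, 409.0], [702.0, 55.0], [520.0, 40.0], [486.0, 393.0]]
120 [[667.0, 407.0], [699.0, 54.0], [518.0, 39.0], [484.0, 390.0]]
130 [[664.0, 404.0], [696.0, 54.0], [516.0, 39.0], [483.0, 388.0]]
tray w flanges (array([ 570.8, -129.5]), array([107.5, 325.2]), np.float64(-178.7))
red [ 266. -383.   20.] drv [ 325. -237.   15.]
shift [ 267.  -151.2  185.2] turn -1.9 rot [-3.1411e+00 -1.0000e-04  4.4980e-01]
```

{"op": "arm_command", "data": {"targets": [[43, -25, 0, 0, 0.5], [86, -50, 0, 0, 0.5], [129, -75, 0, 0, 0.5], [172, -100, 0, 0, 0.5], [215, -125, 0, 0, 0.5]]}}

```text
t: 0.75
eef_pos: [411.8, -355.1, 233.5]
tcp_rot: [3.141, -0.0, 0.449]
ft_force: [0.7, -1.1, -0.5]
opening: 0.637
grip_force: 0.0
```

{"op": "arm_command", "data": {"targets": [[26, -13, 30, -2, 0.5], [52, -26, 60, -2, 0.5], [52, -26, 100, -2, 0.5], [52, -26, 130, -2, 0.5], [52, -26, 130, -2, 0.5]]}}

```text
t: 1.25
eef_pos: [445.5, -309.5, 100.4]
tcp_rot: [-3.136, 0.002, 0.485]
ft_force: [-1.1, -0.1, 0.1]
opening: 0.5
grip_force: 0.0
```

```bash
python3 - <<'E'
from h import *
mv([446.5,-310.5,48],27.7)
s=cam('side'); u,v=map(int,proj(s,[446,-310,40])); print(u,v)
a=cv2.resize(s['frame'][v-40:v+35,u-45:u+50,::-1],None,fx=4,fy=4,interpolation=2)
t=cam('top'); u,v=map(int,proj(t,[446,-310,40])); print(u,v); b=cv2.resize(t['frame'][v-40:v+35,u-45:u+50,::-1],None,fx=4,fy=4,interpolation=2)
cv2.imwrite('pics/g1.png',np.hstack([a,b]))
E
```

```text
shift [ 0.4  1.4 52.4] turn 0.1 rot [-3.1359e+00  2.2000e-03  4.8520e-01]
346 165
412 220
```

View pics/g1.png

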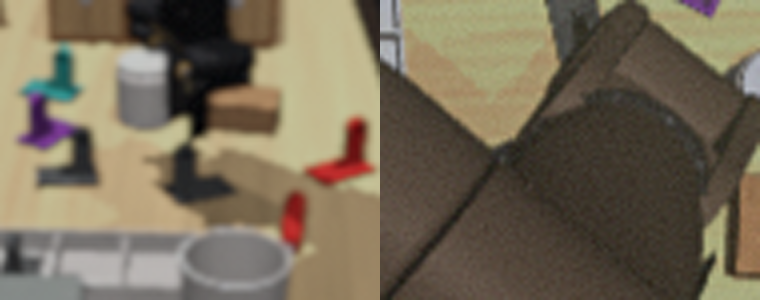

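The side crop shows the gripper directly above the dark bracket's ear at (187,155), with nothing in the way. I go down and grip.

{"op": "arm_command", "data": {"targets": [[0, 1, 25, 0, 0.5], [0, 1, 52, 0, 0.5], [0, 1, 52, 0, 0.5], [0, 1, 52, 0, 0], [0, 1, 52, 0, 0]]}}

```text
t: 1.85
eef_pos: [447.6, -312.4, 53.4]
tcp_rot: [3.139, -0.001, 0.485]
ft_force: [0.0, 0.2, -0.4]
opening: 0.388
grip_force: 0.0
```

{"op": "arm_command", "data": {"targets": [[0, 0, 0, 0, 0], [0, 0, 0, 0, 0], [0, 0, 0, 0, 0]]}}

```text
t: 2.15
eef_pos: [447.1, -311.7, 52.0]
tcp_rot: [3.141, -0.0, 0.485]
ft_force: [-0.1, 1.5, 1.3]
opening: 0.136
grip_force: 0.6
```

{"op": "arm_command", "data": {"targets": [[0, 0, -30, 0, 0], [0, 0, -60, 0, 0], [0, 0, -90, 0, 0], [0, 0, -120, 0, 0], [0, 0, -120, 0, 0]]}}

```text
t: 2.65
eef_pos: [448.0, -312.5, 175.0]
tcp_rot: [3.136, -0.002, 0.485]
ft_force: [-0.2, -0.0, -0.9]
opening: 0.125
grip_force: 30.0
```

```bash
python3 - <<'E'
from h import *
mv([530.7,-110,165],91.5)
s=cam('side'); q=env.state()['eef_pos'];u,v=map(int,proj(s,q)); print(u,v)
a=cv2.resize(s['frame'][v-40:v+45,u-50:u+50,::-1],None,fx=6,fy=6,interpolation=2)
cv2.imwrite('pics/g2.png',a)
E
```

```text
shift [ 167.5 -140.6   10. ] turn -63.7 rot [ 3.136e+00 -2.100e-03  4.848e-01]
347 136
```

View pics/g2.png

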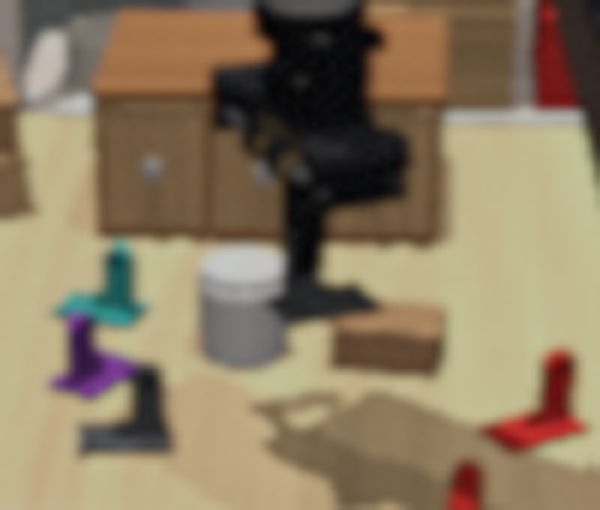

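The side crop shows bracket 2 held upright between the fingers at (310,290), clear of the tin. I carry it to the tray.

{"op": "arm_command", "data": {"targets": [[34, -28, 0, -8, 0], [68, -56, 0, -16, 0], [102, -84, 0, -24, 0], [136, -112, 0, -32, 0], [169, -139, 0, -40, 0]]}}

```text
t: 3.2
eef_pos: [531.7, -108.0, 170.1]
tcp_rot: [-3.14, 0.0, 1.188]
ft_force: [0.6, -0.4, -1.3]
opening: 0.124
grip_force: 30.0
```

{"op": "arm_command", "data": {"targets": [[0, 0, 0, -8, 0], [0, 0, 0, -16, 0], [0, 0, 0, -23.7, 0], [0, 0, 0, -23.7, 0], [0, 0, 0, -23.7, 0]]}}

```text
t: 3.7
eef_pos: [531.4, -109.8, 170.5]
tcp_rot: [-3.14, -0.0, 1.592]
ft_force: [0.4, -0.3, -1.1]
opening: 0.123
grip_force: 30.0
```

```bash
python3 - <<'E'
from h import *
mv([532.5,-111,100],91.5)
s=cam('side'); q=env.state()['eef_pos'];u,v=map(int,proj(s,q)); print(u,v)
a=cv2.resize(s['frame'][v-30:v+55,u-50:u+50,::-1],None,fx=6,fy=6,interpolation=2)
cv2.imwrite('pics/g3.png',a)
E
```

```text
shift [-1.2  1.1 70.5] turn -0.3 rot [-3.1401e+00 -5.0000e-04  1.5924e+00]
321 159
```

View pics/g3.png

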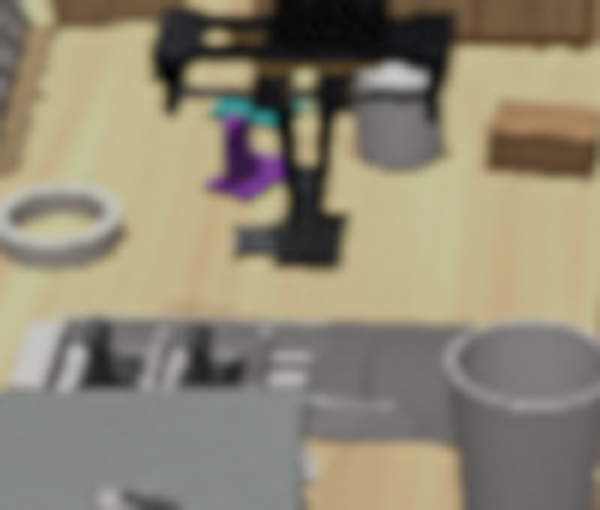

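The side crop shows the bracket held upright over the tray at (310,220), ear end towards the camera (+y) like the packed ones at (105,350) and (205,350). I lower it.

{"op": "arm_command", "data": {"targets": [[-1, 1, 30, 0, 0], [-1, 1, 60, 0, 0], [-1, 1, 85, 0, 0], [-1, 1, 105, 0, 0], [-1, 1, 110, 0, 0]]}}

```text
t: 4.25
eef_pos: [531.9, -110.8, 59.4]
tcp_rot: [-3.138, -0.001, 1.594]
ft_force: [-0.7, 0.1, -0.4]
opening: 0.127
grip_force: 30.0
```

{"op": "arm_command", "data": {"targets": [[0, 0, 2, 0, 0], [0, 0, 4, 0, 0], [0, 0, 4, 0, 0]]}}

```text
t: 4.55
eef_pos: [533.1, -111.0, 58.1]
tcp_rot: [3.14, 0.0, 1.596]
ft_force: [-0.2, -0.3, -1.1]
opening: 0.123
grip_force: 30.0
```

{"op": "arm_command", "data": {"targets": [[0, 0, 1.5, 0, 0], [0, 0, 2, 0, 0], [0, 0, 2, 0, 0]]}}

```text
t: 4.85
eef_pos: [533.1, -110.9, 56.1]
tcp_rot: [3.141, 0.0, 1.596]
ft_force: [-0.2, 0.7, 5.3]
opening: 0.126
grip_force: 30.0
```

{"op": "arm_command", "data": {"targets": [[0, 0, 0, 0, 0.35], [0, 0, 0, 0, 0.35], [0, 0, 0, 0, 0.35]]}}

```text
t: 5.15
eef_pos: [532.8, -110.9, 55.4]
tcp_rot: [3.142, 0.0, 1.596]
ft_force: [-0.5, -0.3, 0.3]
opening: 0.314
grip_force: 0.0
```

{"op": "arm_command", "data": {"targets": [[0, 0, -30, 0, 0.35], [0, 0, -70, 0, 0.35], [0, 0, -110, 0, 0.35], [0, 0, -140, 0, 0.35], [0, 0, -140, 0, 0.35]]}}

```text
t: 5.65
eef_pos: [534.1, -111.3, 199.2]
tcp_rot: [3.135, 0.002, 1.597]
ft_force: [-0.0, 0.4, -0.7]
opening: 0.349
grip_force: 0.0
```

```bash
python3 - <<'E'
from h import *
t=cam('top'); im=t['frame']
cv2.imwrite('pics/t1.png',cv2.resize(im[140:250,330:450,::-1],None,fx=5,fy=5,interpolation=2))
print('b1',rect(t,dark(im,402,432,168,202),6))
mv([578.5-17.6,-336.7-3,165],190)
E
```

```text
b1 (array([ 578.7, -336.3]), array([43.7, 71.9]), np.float64(-171.5))
shift [-229.3   21.7   32. ] turn -98.5 rot [3.1382e+00 1.3000e-03 1.5965e+00]
```

View pics/t1.png

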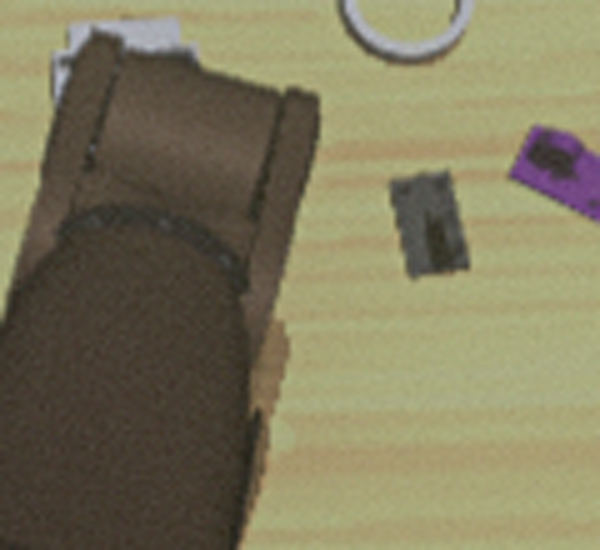

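The arm hides the tray in this top crop. Bracket 1 is clear at (428,225), its pose as before. I go to it while turning.

{"op": "arm_command", "data": {"targets": [[-46, 4, 0, -8.5, 0.5], [-92, 8, 0, -17, 0.5], [-138, 12, 0, -25.5, 0.5], [-184, 17, 0, -34, 0.5], [-229, 21.5, 0, -42, 0.5]]}}

```text
t: 6.2
eef_pos: [559.7, -341.0, 193.6]
tcp_rot: [-3.141, -0.002, 2.335]
ft_force: [0.2, 0.8, 1.5]
opening: 0.502
grip_force: 0.0
```

{"op": "arm_command", "data": {"targets": [[0, 0, 0, -8.5, 0.5], [0, 0, 0, -17, 0.5], [0, 0, 0, -25.5, 0.5], [0, 0, 0, -34, 0.5], [0, 0, 0, -42, 0.5]]}}

```text
t: 6.7
eef_pos: [559.7, -339.1, 193.5]
tcp_rot: [3.14, -0.002, 3.068]
ft_force: [0.5, -0.7, -0.1]
opening: 0.5
grip_force: 0.0
```

{"op": "arm_command", "data": {"targets": [[0, 0, 20, -8, 0.5], [0, 0, 50, -13, 0.5], [0, 0, 80, -13, 0.5], [0, 0, 80, -13, 0.5], [0, 0, 80, -13, 0.5]]}}

```text
t: 7.2
eef_pos: [560.0, -339.2, 114.7]
tcp_rot: [3.14, -0.001, -2.994]
ft_force: [0.1, 0.2, 1.3]
opening: 0.504
grip_force: 0.0
```

```bash
python3 - <<'E'
from h import *
mv([560.8,-339.3,50],188.5)
E
```

```text
shift [-0.8 -0.3 64.7] turn -0.0 rot [ 3.1402e+00 -1.4000e-03 -2.9941e+00]
```

{"op": "arm_command", "data": {"targets": [[0, 0, 25, 0, 0.5], [0, 0, 50, 0, 0.5], [0, 0, 64, 0, 0.5], [0, 0, 64, 0, 0.3], [0, 0, 64, 0, 0]]}}

```text
t: 7.7
eef_pos: [560.7, -339.6, 52.6]
tcp_rot: [-3.141, 0.001, -2.994]
ft_force: [0.8, -0.7, 0.1]
opening: 0.386
grip_force: 0.0
```

{"op": "arm_command", "data": {"targets": [[0, 0, 0, 0, 0], [0, 0, 0, 0, 0], [0, 0, 0, 0, 0], [0, 0, 0, 0, 0]]}}

```text
t: 8.1
eef_pos: [560.4, -339.5, 52.2]
tcp_rot: [-3.141, 0.001, -2.994]
ft_force: [-1.4, 0.7, 5.1]
opening: 0.125
grip_force: 30.0
```

{"op": "arm_command", "data": {"targets": [[0, 0, -30, 0, 0], [0, 0, -60, 0, 0], [0, 0, -90, 0, 0], [0, 0, -120, 0, 0], [0, 0, -120, 0, 0]]}}

```text
t: 8.6
eef_pos: [561.3, -340.0, 175.5]
tcp_rot: [-3.137, 0.004, -2.994]
ft_force: [0.6, 0.0, -1.8]
opening: 0.123
grip_force: 30.0
```

```bash
python3 - <<'E'
from h import *
t=cam('top'); im=t['frame']
cv2.imwrite('pics/t2.png',cv2.resize(im[135:245,310:440,::-1],None,fx=5,fy=5,interpolation=2))
mv([462.5,-113,172],91.5)
E
```

```text
shift [ 63.6 238.5   1.2] turn 97.0 rot [-3.1392e+00  2.3000e-03 -2.9937e+00]
```

View pics/t2.png

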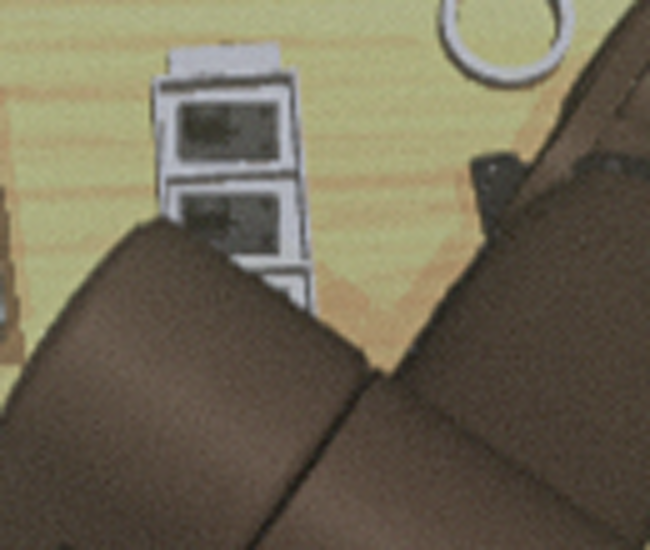

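The arm hides most of the tray in this top crop. The packed pair at (230,130) and (230,225) is unmoved, and bracket 1 is held at (490,190).

{"op": "arm_command", "data": {"targets": [[13, 48, 0, 8, 0], [25, 96, 0, 16, 0], [38, 143, 0, 24, 0], [51, 191, 0, 32, 0], [64, 239, 0, 40, 0]]}}

```text
t: 9.15
eef_pos: [459.9, -110.5, 170.2]
tcp_rot: [-3.141, -0.002, 2.585]
ft_force: [0.7, 0.2, -1.1]
opening: 0.125
grip_force: 30.0
```

{"op": "arm_command", "data": {"targets": [[0, 0, 0, 8.5, 0], [0, 0, 0, 17, 0], [0, 0, 0, 25.5, 0], [0, 0, 0, 34, 0], [0, 0, 0, 42, 0]]}}

```text
t: 9.65
eef_pos: [461.1, -112.0, 170.3]
tcp_rot: [-3.14, -0.001, 1.852]
ft_force: [-0.1, 0.2, -1.7]
opening: 0.128
grip_force: 30.0
```

{"op": "arm_command", "data": {"targets": [[0, 0, 0, 8, 0], [0, 0, 0, 15, 0], [0, 0, 0, 15, 0], [0, 0, 0, 15, 0]]}}

```text
t: 10.05
eef_pos: [461.3, -112.2, 170.7]
tcp_rot: [-3.14, -0.0, 1.6]
ft_force: [-0.0, -0.6, -0.9]
opening: 0.123
grip_force: 30.0
```

```bash
python3 - <<'E'
from h import *
mv([462.5,-113,55.5],91.5)
E
```

```text
shift [ -0.9   1.2 115.2] turn 0.2 rot [-3.1402e+00 -5.0000e-04  1.6001e+00]
```

{"op": "arm_command", "data": {"targets": [[-1, 1, 30, 0, 0], [-1, 1, 60, 0, 0], [-1, 1, 85, 0, 0], [-1, 1, 105, 0, 0], [-1, 1, 110, 0, 0]]}}

```text
t: 10.55
eef_pos: [461.8, -113.0, 59.5]
tcp_rot: [-3.138, -0.001, 1.599]
ft_force: [0.0, 0.4, -1.3]
opening: 0.123
grip_force: 30.0
```

{"op": "arm_command", "data": {"targets": [[0, 0, 2, 0, 0], [0, 0, 4, 0, 0], [0, 0, 6, 0, 0], [0, 0, 6, 0, 0]]}}

```text
t: 10.95
eef_pos: [463.1, -113.4, 56.1]
tcp_rot: [3.14, 0.001, 1.597]
ft_force: [0.6, 0.2, -0.4]
opening: 0.125
grip_force: 30.0
```

{"op": "arm_command", "data": {"targets": [[0, 0, 0, 0, 0.35], [0, 0, 0, 0, 0.35], [0, 0, 0, 0, 0.35]]}}

```text
t: 11.25
eef_pos: [462.8, -113.3, 55.6]
tcp_rot: [3.141, 0.0, 1.597]
ft_force: [-0.5, 0.2, -1.4]
opening: 0.315
grip_force: 0.0
```

{"op": "arm_command", "data": {"targets": [[0, 0, -30, 0, 0.35], [0, 0, -70, 0, 0.35], [0, 0, -110, 0, 0.35], [0, 0, -150, 0, 0.35], [0, 0, -150, 0, 0.35]]}}

```text
t: 11.75
eef_pos: [464.2, -113.8, 209.9]
tcp_rot: [3.134, 0.003, 1.597]
ft_force: [-0.3, -1.4, -0.9]
opening: 0.351
grip_force: 0.0
```

```bash
python3 - <<'E'
from h import *
mv([462,205,170],95)
E
```

```text
shift [318.8   6.   39.9] turn -3.5 rot [3.1341 0.0033 1.5967]
```

{"op": "arm_command", "data": {"targets": [[48, 1, 0, -3.5, 0.5], [96, 2, 0, -3.5, 0.5], [144, 3, 0, -3.5, 0.5], [192, 4, 0, -3.5, 0.5], [240, 5, 0, -3.5, 0.5]]}}

```text
t: 12.25
eef_pos: [461.0, 128.6, 204.8]
tcp_rot: [-3.141, 0.0, 1.657]
ft_force: [1.6, -0.8, 0.6]
opening: 0.502
grip_force: 0.0
```

```bash
python3 - <<'E'
from h import *
mv([460,211,170],95.2)
t=cam('top'); im=t['frame']
cv2.imwrite('pics/t3.png',cv2.resize(im[135:240,190:390,::-1],None,fx=4,fy=4,interpolation=2))
E
```

```text
shift [82.2  6.1 34.8] turn -0.2 rot [-3.1411e+00  1.0000e-04  1.6574e+00]
```

View pics/t3.png

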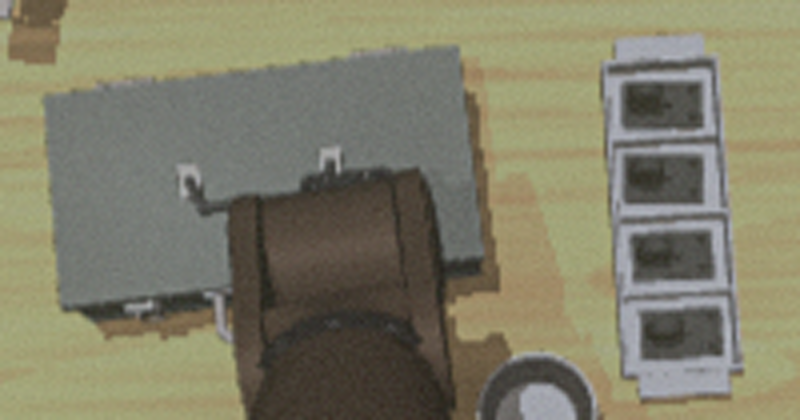

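All four brackets now sit mid-compartment, at (663,105), (662,180), (665,255) and (683,335), with their ears on the left. The bow is partly visible at (220,315), with the gripper on its way over it.

{"op": "arm_command", "data": {"targets": [[41, 3, 0, 0, 0.3], [82, 6, 0, 0, 0.3], [82, 6, 30, 0, 0.3], [82, 6, 50, 0, 0.3], [82, 6, 50, 0, 0.3]]}}

```text
t: 12.8
eef_pos: [459.0, 208.8, 152.8]
tcp_rot: [-3.137, 0.001, 1.658]
ft_force: [-0.9, -0.1, -0.5]
opening: 0.297
grip_force: 0.0
```

```bash
python3 - <<'E'
from h import *
mv([460,211,105],95.2)
E
```

```text
shift [ 2.1  1.2 47.8] turn -0.2 rot [-3.1367e+00  1.1000e-03  1.6583e+00]
```

{"op": "arm_command", "data": {"targets": [[1, 1, 15, 0, 0.3], [1, 1, 30, 0, 0.3], [1, 1, 44, 0, 0.3], [1, 1, 48, 0, 0.3], [1, 1, 48, 0, 0.3]]}}

```text
t: 13.3
eef_pos: [461.4, 209.8, 107.6]
tcp_rot: [-3.141, 0.0, 1.657]
ft_force: [0.1, -0.0, 0.4]
opening: 0.3
grip_force: 0.0
```

{"op": "arm_command", "data": {"targets": [[0, 0, 0, 0, 0], [0, 0, 0, 0, 0], [0, 0, 0, 0, 0], [0, 0, 0, 0, 0], [0, 0, 0, 0, 0]]}}

```text
t: 13.8
eef_pos: [460.0, 209.8, 107.8]
tcp_rot: [-3.139, 0.001, 1.658]
ft_force: [-7.8, -0.6, 7.2]
opening: 0.097
grip_force: 30.0
```

```bash
python3 - <<'E'
from h import *
s=env.state(); print({k:np.round(s[k],3).tolist() for k in('eef_pos','tcp_rot','ft_force','opening','grip_force')})
# bow arc in tool shifts: +y tool ~ chest +x
for a in range(5,66,5):
    r=np.radians(a); p=225; dz0=-3
    print(a, round(p*(1-np.cos(r))+dz0*-1*np.sin(r)*-1*-1 if 0 else p*(1-np.cos(r))+dz0*np.sin(r),1), round(-(p*np.sin(r)+dz0*(np.cos(r)-1)),1))
E
```

```text
{'eef_pos': [460.005, 209.85, 107.846], 'tcp_rot': [-3.139, 0.001, 1.658], 'ft_force': [-7.773, -0.635, 7.166], 'opening': 0.097, 'grip_force': 30.003}
5 0.6 -19.6
10 2.9 -39.1
15 6.9 -58.3
20 12.5 -77.1
25 19.8 -95.4
30 28.6 -112.9
35 39.0 -129.6
40 50.7 -145.3
45 63.8 -160.0
50 78.1 -173.4
55 93.5 -185.6
60 109.9 -196.4
65 127.2 -205.7
```

{"op": "arm_command", "data": {"targets": [[0, 0, -10, 0, 0], [0, 0.6, -20, 0, 0], [0, 1.5, -29, 0, 0], [0, 3, -39, 0, 0], [0, 4.7, -49, 0, 0]]}}

```text
t: 14.3
eef_pos: [464.5, 210.2, 157.1]
tcp_rot: [-3.138, 0.001, 1.658]
ft_force: [-6.6, -0.4, -3.0]
opening: 0.095
grip_force: 30.0
```

{"op": "arm_command", "data": {"targets": [[0, 2, -9.5, 0, 0], [0, 5, -19, 0, 0], [0, 8, -28.5, 0, 0], [0, 11.5, -37.5, 0, 0], [0, 15, -46.5, 0, 0]]}}

```text
t: 14.8
eef_pos: [479.0, 211.6, 203.7]
tcp_rot: [-3.137, 0.0, 1.658]
ft_force: [-8.2, 0.4, -0.7]
opening: 0.099
grip_force: 30.0
```

{"op": "arm_command", "data": {"targets": [[0, 4, -9, 0, 0], [0, 8.8, -17.5, 0, 0], [0, 14, -26, 0, 0], [0, 19.2, -34.2, 0, 0], [0, 25, -42, 0, 0]]}}

```text
t: 15.3
eef_pos: [502.9, 213.9, 246.1]
tcp_rot: [-3.135, 0.0, 1.658]
ft_force: [-19.4, -0.0, 8.0]
opening: 0.094
grip_force: 30.0
```

{"op": "arm_command", "data": {"targets": [[0, 6, -8, 0, 0], [0, 12, -15.5, 0, 0], [0, 19, -22.5, 0, 0], [0, 26, -29.5, 0, 0], [0, 33, -36, 0, 0]]}}

```text
t: 15.8
eef_pos: [536.3, 217.0, 283.5]
tcp_rot: [-3.138, -0.0, 1.658]
ft_force: [-16.9, 0.3, 14.9]
opening: 0.093
grip_force: 30.1
```

{"op": "arm_command", "data": {"targets": [[0, 8, -6, 0, 0], [0, 16, -12, 0, 0], [0, 24, -18, 0, 0], [0, 32, -23, 0, 0], [0, 32, -23, 0, 0]]}}

```text
t: 16.3
eef_pos: [570.4, 220.1, 307.4]
tcp_rot: [3.139, -0.001, 1.658]
ft_force: [-11.4, 0.7, 15.2]
opening: 0.098
grip_force: 30.0
```

{"op": "arm_command", "data": {"targets": [[0, 0, 0, 0, 0], [0, 0, 0, 0, 0], [0, 0, 0, 0, 0], [0, 0, 0, 0, 0], [0, 0, 0, 0, 0]]}}

```text
t: 16.8
eef_pos: [569.6, 220.0, 307.0]
tcp_rot: [3.14, -0.001, 1.658]
ft_force: [-11.0, 1.4, 14.0]
opening: 0.094
grip_force: 30.0
```

```bash
python3 - <<'E'
from h import *
s=env.state(); q=s['eef_pos']; print(q.round(1))
# hinge from bow shut pose
h=np.array([460+225*np.cos(.0907),211+225*np.sin(.0907)]); d=(q[:2]-h)@[-np.cos(.0907),-np.sin(.0907)]
print('lid deg by TCP',np.degrees(np.arctan2(q[2]-108,d)),'radius',np.hypot(q[2]-108,d))
t=cam('top'); im=t['frame']; cv2.imwrite('pics/end.png',im[:,:,::-1])
a=cv2.imread('pics/top0.png')[:,:,::-1].astype(int); df=np.abs(a-im).max(2)
for n,(x,y) in dict(tape=(411,139),tin=(465,203),cone=(154,219),tube=(323,239),wrench=(261,256)).items(): print(n,np.median(df[y-14:y+15,x-14:x+15]),(df[y-14:y+15,x-14:x+15]>50).mean())
E
```

```text
[569.6 220.  307. ]
lid deg by TCP 59.976824142066135 radius 229.8328537362015
tape 4.0 0.0
tin 3.0 0.0
cone 4.0 0.0
tube 7.0 0.005945303210463734
wrench 107.0 1.0
```

The TCP position puts the lid at about 60°. The grip is 30 N on the bow with steady forces. The bystanders visible from above match the first picture; the arm now covers the wrench. I hand the job in.

```bash
python3 -c "
from cell import env
print(env.job_done())"
```

```text
the job is handed in; nothing more can be done
None
```

Both loose brackets stand in the tray's two empty compartments, ear ends on the same side as the packed pair. The lid is held by its bow at about 60 degrees. I handed the job in at about 17 s; no verdict came back.

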